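Tighten the clamp screw with the hex key and hang the key back

ROBOT

A 6-joint arm with a two-finger parallel gripper is mounted at the origin on a cart in front of the work surface, level with it; the furniture and walls round the work are solid. World frame = base frame: x ahead of the robot, y to its left, z up, the work surface at z = 0. Lengths are in m, angles in rad, forces in N, time in s.
With the tool pointing down it reaches from about 0.35 to 0.975 m from the base axis. Payload 4.9 kg.
Tool frame: the origin (TCP) lies between the finger pads, 19 mm behind the fingertips; this is the grasp point; z points along the fingers, y is the line along which they close (so a half turn about z gives the same grasp; the last joint's range is limited). The gripper opens to 85 mm and grips with 20 to 120 N. Pads are 22 mm wide; open, the fingers measure 114 mm over their backs; the gripper's body (76 mm by 85 mm) begins 54 mm behind the grasp point. The pads swing forward as they close: fully open they stand 13 mm farther back than shut.
Start: joints at [1.2, 0.053, 1.613, -0, 1.476, -0.119], TCP at [0.156, 0.605, 0.25] pointing down, gripper open.
Joint ranges: [-3.01, 3.01], [-1.01, 2.22], [0.06, 2.58], [-1.02, 4.17], [0.09, 2.62], [-3.14, 3.14]. Speed limits (rad/s): [2.57, 2.57, 3.14, 3.14, 3.14, 3.14].

INTERFACE

Orientations are given as a rotation vector (axis times angle).
In Python, from station import ctrl gives the robot as it stands.
- The arm moves only by the tool jog_arm, never from a script. Its argument "plan" is a list of rows, each a list of 7 numbers: the shift along the tool's x, y, z in units of 0.02 m (1.0 is 0.02 m), then the turn, a rotation vector about the tool's x, y, z in units of 45 degrees (1.0 is 45 degrees), then the opening, from -1 (shut) to 1 (fully open). A call has 1 to 8 rows; each row shifts and turns the commanded pose from where the row before left it, along the tool's axes as they then stand; what a row does not reach is not made up. A row lasts 1/10 s, in which the tool goes at most 50 mm and 8.59 degrees, less where a joint would pass 70% of its speed; a pose out of reach is approached as far as the arm can. A call with a number of a shift or a turn outside -1 to 1 is refused whole. A call with a gripper value outside its range is refused whole. The fingers move at their own pace and stop on an object; "grip_force" is the grip in N (left out, the last holds). Time passes only in rows, so rows that do not move let the fingers close. It gives the time, the measured TCP pose, the force, the opening and the grip force at its end, in the units of the state.
- ctrl.get_obs(): the state, without advancing time (a new reading comes with each control period).
- ctrl.get_image(name): name is "scene" or "top"; returns (picture, depth): 384x512x3 uint8, red, green, blue; 384x512 float32, m along the optical axis (not along the pixel's ray), 0 where there is no reading.
- ctrl.camera_info(name): a dict with "camera_matrix" (3x3 intrinsics, pixels), "rvec" (rotation vector, rad) and "tvec" (3), from world to camera coordinates, as OpenCV has them. Camera axes: x right, y down, z forward; pixel columns grow to the right and rows downward; lengths in m; the calibration is good to about 2 mm. A picture is of the moment at which its call begins. camera_info takes no time and is no camera call.
- ctrl.finish_job(): hands the job in; it is judged then, once.
The state is a dict: "t": time; "q": joint angles; "dq": joint speeds; "effort": joint torques, N m; "tool_pos": TCP position; "tool_rot": TCP orientation; "contact_force": force on the tool from outside, world axes, zero at the start; "wrist_torque": the same for the moment, N m; "opening": finger opening in m; "grip_force": force on a finger pad.
Only numpy, scipy, OpenCV 4.12 (cv2) and the standard library are available. Lean on these libraries where they do the work, as an engineer would, in place of code of your own. Each camera call takes 0.05 s, during which the arm holds its last target. There are 200 camera calls.

TASK

Take the red-handled hex key from its blue rack, seat it fully in the recessed hex socket of the green clamp and turn the screw clockwise, regrasping the handle after each quarter turn or as your wrist needs, until it stops and the bar is clamped. Then pull the key out and hang it back upright in the rack fork by its black collar, between the yellow lines, and let go. Do not let the key fall over, and leave the screw box, tape, dropper bottle and jar where they are.

Things in the scene. Friction and masses are not known exactly. Their poses are not given: they have to be found in the camera images.
- hex_driver: upright hex key, 141 mm tall, 0.28 kg; origin at the centre of its tip, z up. Steel hex shank 20 mm across flats (23 over corners) to z = 85 mm, black collar 40 mm wide at 85 to 91 mm, red square handle 30 x 30 mm at 91 to 141 mm. The handle's sides face its x and y axes; two of the shank's flats face +x and -x. Grip the handle from above, TCP near z = 120 mm, at any of the four quarter turns
- key_tip (a point): centre of the key's tip (the key's origin and axes); the last 3 mm of the shank taper to 16 mm diameter as a lead-in
- key_collar (a point): point on the key's axis at the underside of the black collar, 85 mm above the tip
- clamp: fixed clamp: dark base 123 x 80 x 10 mm, on it a green block 60 x 60 mm whose top is 50 mm above the worktop, and a steel jaw that moves along +x as the screw turns, towards an aluminium bar held against a fence at the +x end. Origin at the worktop on the vertical screw axis, z up. Left of the work, beyond y = 0.20 m, a carton stands up to 0.32 m high
- socket (a point): centre of the hex socket's mouth in the steel screw, 45 mm above the worktop, 5 mm below the block's top in a round opening 30 mm wide. z up; it turns with the screw: two of the socket's flats face its +x and -x, a red spot on the screw lies at +x. Hexagon 21.5 mm across flats (0.75 mm clearance a side, about 0.15 rad of play), 28 mm deep, flat floor
- clamp_screw (a joint): screw angle, rad; grows clockwise seen from above, from 0 (loose) to a hard stop at 2.9 (clamped: the red spot on the screw points at the red line on the block); starts between 0 and 0.4. It turns stiffly (0.15 N m) and stays where it is left; a key wound hard against the stop jams, so let go of it once or ease it back before pulling it out
- rack: fixed blue rack, base 82 x 80 x 8 mm. At 100 mm height a level fork: two prongs 22 mm wide, 8 mm thick, slot 28 mm wide, open to the rack's -x; slot's closed end 22 mm behind the seat, prong ends 34 mm before it. Nothing is higher than the prongs. Origin at the worktop below the seat, z up. The key comes out straight up, or along x; the collar rests on the prongs, tip 15 mm up
- rack_seat (a point): seat of the key in the fork: on the slot's centre line at the prongs' top face (100 mm high), midway between the pairs of yellow lines; the centre of the collar's underside rests here; axes as the rack's
- screw_box: bystander: small cardboard box 44 x 60 x 38 mm, origin at its underside
- white_tape: bystander: roll of white tape 58 mm wide, 26 mm high, origin at its underside
- oiler: bystander: amber dropper bottle with black cap, 34 mm diameter, 102 mm high, origin at its underside
- nut_jar: bystander: clear jar with white lid, 56 mm diameter, 70 mm high, origin at its underside
Mind the look-alikes: they are no part of the job. There is more than one size of the hex_driver; the one meant has the size given above.

How it is judged:
By the outcome, as a careful person would: the job done as asked, in the order asked, and still so for the second after the job is handed in, with the robot touching nothing.
It also fails if it takes over 72 s, if anything falls off the work surface, if the arm or the gripper's body presses on something with over 40 N, if the wrist force passes 120 N, or if a joint passes its speed limit or range.

## Working session

There is one attempt and no reset: what is moved stays moved. The work goes in short steps, Python scripts to look and compute and a tool call to move; the robot and the scene stay as the last step left them, time stands still between calls to the robot, and variables do not carry over. Pictures are saved under pics/ and viewed, at most 10 in all, crops included, and the job is handed in when it is done.

Besides the shell and the picture viewer there is one more tool, called after "Emit:" in YAML: its name, and indented under it one key for each argument. jog_arm: Moves the arm, as the interface text tells. Shifts and turns lie within -1 to 1; 1 stands for 0.02 m of shift or 45 degrees of turn. Its arguments: {"type":"object","properties":{"plan":{"type":"array"},"grip_force":{"type":"number"}},"required":["plan"]}

```bash
mkdir -p pics; ls; cat > h.py <<'E'
import numpy as np, cv2
from scipy.spatial.transform import Rotation as R
from station import ctrl
def cam(n):
    c=ctrl.camera_info(n); K=np.array(c["camera_matrix"]); Rm=cv2.Rodrigues(np.array(c["rvec"],float))[0]; t=np.array(c["tvec"],float).ravel()
    return K,Rm,t
def ray(n,u,v,z):
    K,Rm,t=cam(n); d=Rm.T@np.linalg.inv(K)@np.array([u,v,1.]); o=-Rm.T@t
    return o+d*(z-o[2])/d[2]
def cloud(n,dep):
    K,Rm,t=cam(n); v,u=np.mgrid[:dep.shape[0],:dep.shape[1]]
    p=np.stack([(u-K[0,2])/K[0,0]*dep,(v-K[1,2])/K[1,1]*dep,dep],-1)
    return (p-t)@Rm
def proj(n,p):
    K,Rm,t=cam(n); c=Rm@np.array(p)+t; q=K@c; return q[:2]/q[2]
def save(n,f,crop=None,s=1):
    im,d=ctrl.get_image(n); np.savez('last_'+n,im=im,d=d)
    if crop: x0,y0,x1,y1=crop; im=im[y0:y1,x0:x1]
    cv2.imwrite('pics/'+f,cv2.resize(im[...,::-1],None,fx=s,fy=s,interpolation=cv2.INTER_CUBIC))
E
python3 - <<'E'
from h import *
save('top','a_top.png',s=1.5); save('scene','a_sc.png',s=1.5)
for n in('top','scene'):
    K,Rm,t=cam(n); print(n,K[0,0],(-Rm.T@t).round(3),Rm[2].round(2))
o=ctrl.get_obs();print(o['tool_pos'],o['tool_rot'],o['opening'],R.from_rotvec(o['tool_rot']).as_matrix().round(3))
E
```

```text
pics
top 373.0974972445897 [ 0.479 -0.13   0.942] [ 0.09  0.   -1.  ]
scene 431.6638570124412 [0.201 0.593 0.604] [ 0.34 -0.77 -0.55]
[0.15551658 0.60479112 0.24887982] [-3.94385729e-01 -3.11625383e+00  2.83451068e-03] 0.08538482434040479 [[-0.968  0.249 -0.001]
 [ 0.249  0.968 -0.002]
 [ 0.    -0.002 -1.   ]]
```

View pics/a_top.png

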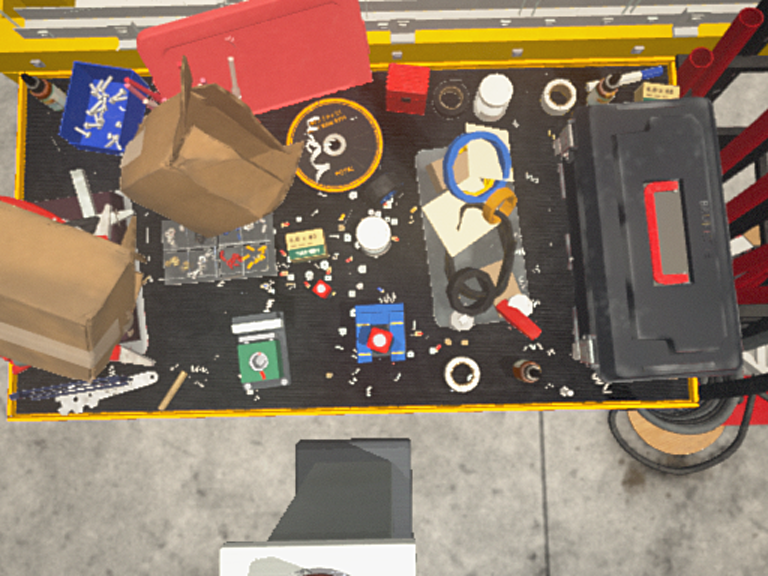

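View pics/a_sc.png

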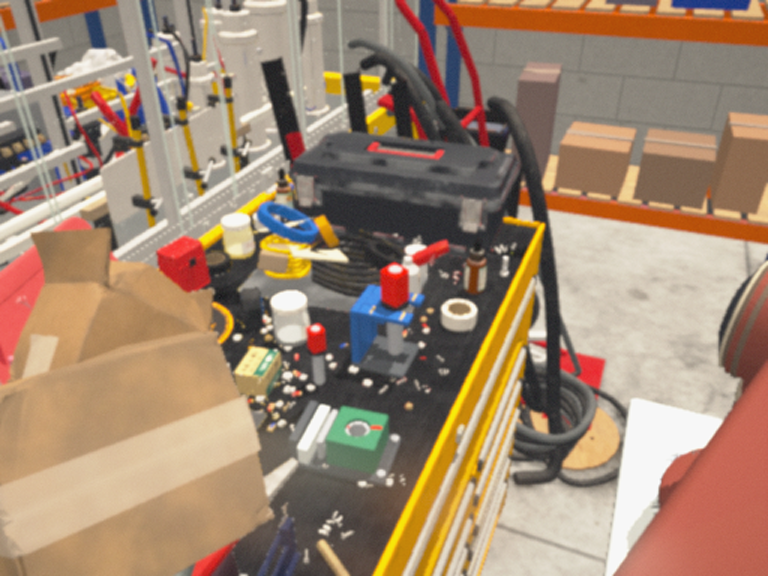

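Candidates (top, 1.5x view): the key in the blue rack at (380,340), and a smaller free-standing red one at (321,288). The racked key fits, with the large handle and the collar on the fork. Other red items, at (408,90) and (518,318), are not keys. The green clamp is at (262,358), with its bar towards world +x. I'll confirm in crops and measure.

```bash
cat > m.py <<'E'
from h import *
L=np.load('last_top.npz'); im,d=L['im'],L['d']
a=im[195:265,150:205];b=im[195:265,225:280]
cv2.imwrite('pics/crop.png',cv2.resize(np.hstack([a,b])[...,::-1],None,fx=7,fy=7,interpolation=cv2.INTER_CUBIC))
P=cloud('top',d); hsv=cv2.cvtColor(im,cv2.COLOR_RGB2HSV); h,s,v=cv2.split(hsv)
def rep(name,m,zlo,zhi,box):
    k=np.zeros(m.shape,bool);x0,y0,x1,y1=box;k[y0:y1,x0:x1]=1
    k&=m&(P[...,2]>zlo)&(P[...,2]<zhi)&(d>0)
    if k.sum()<3: print(name,k.sum());return
    q=P[k]; r=cv2.minAreaRect((q[:,:2]*1000).astype(np.float32))
    print(name,k.sum(),'rect mm',np.round(r[0],1),np.round(r[1],1),round(r[2],1),'z',np.percentile(q[:,2],[5,50,95]).round(4),'med',q[:,:2].mean(0).round(4))
red=((h<8)|(h>172))&(s>120)&(v>80); blue=(h>100)&(h<125)&(s>120)&(v>60); green=(h>50)&(h<95)&(s>100); yel=(h>18)&(h<35)&(s>90)&(v>100)
box=(225,195,280,250)
rep('handle',red,.13,.2,box); rep('handle any',red|((s<60)&(v>120)),.14,.18,box); rep('small',red,.02,.13,(200,180,225,205))
rep('fork',blue,.085,.115,box); rep('forkyel',yel,.085,.115,box)
cb=(150,195,205,265)
rep('greentop',green,.042,.06,cb); rep('any top',d>0,.046,.056,cb);rep('redline',red,.03,.06,cb); rep('screw',(s<60)&(v>90),.02,.049,(160,230,190,250))
E
python3 m.py
```

```text
handle 134 rect mm [ 479.5 -111.7] [29.3 29.9] 70.4 z [0.1538 0.1564 0.1588] med [ 0.4791 -0.1119]
handle any 186 rect mm [ 479.5 -111.7] [29.3 29.9] 70.4 z [0.1539 0.1568 0.1595] med [ 0.4792 -0.1117]
small 68 rect mm [559.1 -23.1] [20.2 22.3] 55.1 z [0.0619 0.094  0.0974] med [ 0.5579 -0.0252]
fork 750 rect mm [ 490.7 -111.2] [85.3 71.6] 1.7 z [0.0986 0.1009 0.1034] med [ 0.4982 -0.1116]
forkyel 30 rect mm [ 481.7 -110.7] [45.5 65.3] 1.3 z [0.0987 0.101  0.1038] med [ 0.4817 -0.1092]
greentop 419 rect mm [449.6  83.2] [58.  59.4] 6.5 z [0.0486 0.051  0.0537] med [0.4507 0.0834]
any top 591 rect mm [472.1  86.1] [105.4  69.1] 6.3 z [0.0469 0.0507 0.0536] med [0.454  0.0836]
redline 13 rect mm [428.5  76.5] [12.8  4.2] 29.7 z [0.0498 0.0516 0.0542] med [0.4286 0.0764]
screw 82 rect mm [450.   84.4] [26.4 29.5] 0.1 z [0.0209 0.0443 0.0479] med [0.4487 0.0879]
```

View pics/crop.png

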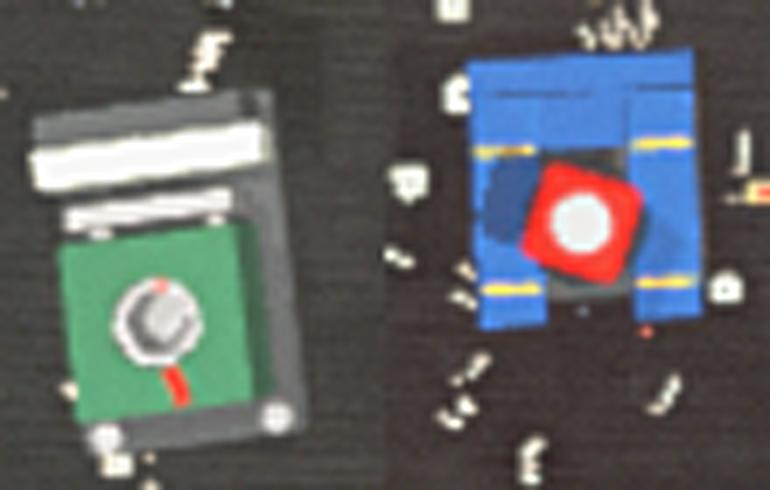

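Crop: the left half shows the clamp, with the screw at (158,322), red spot at (160,285) and red line at (177,387). The right half shows the 30 mm red handle on the fork, centred between the yellow lines at (580,222). The depth rectangle of 29.3x29.9 mm with its top at 156 mm confirms this is the right key; the small one is about 20 mm.

```bash
cat >> m.py <<'E'
print('---')
g=(green&(np.indices(green.shape)[1]>150)&(np.indices(green.shape)[1]<200)&(np.indices(green.shape)[0]>215)).astype(np.uint8)
g[:215]=0
rl=red.astype(np.uint8);
cs,hi=cv2.findContours(g,cv2.RETR_CCOMP,cv2.CHAIN_APPROX_NONE)
for c,hh in zip(cs,hi[0]):
    if len(c)>15:
        w=np.array([ray('top',*p,.05)[:2] for p in c[:,0]])*1000
        (x,y),r=cv2.minEnclosingCircle(w.astype(np.float32)); print('hole' if hh[3]>=0 else 'outer',len(c),np.round([x,y,r],1),cv2.fitEllipse(w.astype(np.float32)) , cv2.minAreaRect(w.astype(np.float32)))
vv,uu=np.nonzero(red[225:260,160:190]); 
for u,v_ in zip(uu+160,vv+225): print(u,v_,im[v_,u],(ray('top',u,v_,.05 if v_>240 else .045)[:2]*1000).round(1))
k=(P[...,1]>.2)&(P[...,1]<.6)&(P[...,2]>.1)&(d>0)&(P[...,0]<.7); print('carton',P[k].min(0),P[k].max(0))
L=np.load('last_scene.npz'); I,D=L['im'],L['d']; print('rack key scene px',proj('scene',(.48,-.112,.156)),proj('scene',(.48,-.112,.015)))
E
python3 m.py | sed -n '/---/,$p'
```

```text
---
outer 137 [448.6  83.9  39.3] ((449.4202575683594, 83.71736907958984), (62.58835220336914, 63.49235534667969), 178.260986328125) ((449.5700988769531, 83.623046875), (58.027503967285156, 58.58500289916992), 6.429080009460449)
174 247 [225 124 111] [434.7  78.7]
173 248 [221 118  87] [432.4  81.1]
174 248 [255  61  43] [432.4  78.7]
175 248 [255  98  71] [432.3  76.3]
174 249 [255  79  59] [430.   78.7]
175 249 [255  71  52] [430.   76.3]
174 250 [232 126  95] [427.7  78.7]
175 250 [255  60  46] [427.6  76.3]
176 250 [232  97  75] [427.6  74. ]
175 251 [255  74  54] [425.3  76.3]
176 251 [255  88  66] [425.2  74. ]
175 252 [242 103  79] [422.9  76.3]
176 252 [234 114  89] [422.9  74. ]
carton [0.40272673 0.2000656  0.10009003] [0.69989896 0.44737772 0.30431595]
rack key scene px [263.94153895 179.23197717] [263.72804613 234.05288995]
```

Clamp screw axis is at (0.4495, 0.0836) with yaw 6.4°; the key is at (0.4795, -0.1117) with its sides at 70.4°. Raising first to clear the carton, then crossing.

Emit:
jog_arm:
  plan:
    - [0,0,-1,0,0,0,1]
    - [0,0,-1,0,0,0,1]
    - [0,0,-1,0,0,0,1]
    - [0,0,-1,0,0,0,1]
    - [0,0,-1,0,0,0,1]
    - [0,0,-1,0,0,0,1]
    - [0,0,-1,0,0,0,1]
    - [0,0,-1,0,0,0,1]
  grip_force: 80

```text
t: 0.9
tool_pos: [0.1556, 0.6051, 0.4101]
tool_rot: [-0.394, -3.116, 0.002]
contact_force: [-0.5, 0.7, -0.2]
opening: 0.0854
grip_force: 0.0
```

Emit:
jog_arm:
  plan:
    - [-0.77,-0.957,0,0,0,0,1]
    - [-0.77,-0.957,0,0,0,0,1]
    - [-0.77,-0.957,0,0,0,0,1]
    - [-0.77,-0.957,0,0,0,0,1]
    - [-0.77,-0.957,0,0,0,0,1]
    - [-0.77,-0.957,0,0,0,0,1]
    - [-0.77,-0.957,0,0,0,0,1]
    - [-0.77,-0.957,0,0,0,0,1]

```text
t: 1.7
tool_pos: [0.237, 0.4252, 0.4094]
tool_rot: [-0.394, -3.116, 0.001]
contact_force: [0.2, -0.8, -0.6]
opening: 0.0856
grip_force: 0.0
```

Emit:
jog_arm:
  plan:
    - [-0.77,-0.957,0,0,0,0,1]
    - [-0.77,-0.957,0,0,0,0,1]
    - [-0.77,-0.957,0,0,0,0,1]
    - [-0.77,-0.957,0,0,0,0,1]
    - [-0.77,-0.957,0,0,0,0,1]
    - [-0.77,-0.957,0,0,0,0,1]
    - [-0.77,-0.957,0,0,0,0,1]
    - [-0.77,-0.957,0,0,0,0,1]

```text
t: 2.5
tool_pos: [0.3182, 0.2463, 0.4095]
tool_rot: [-0.394, -3.116, 0.001]
contact_force: [0.8, 0.2, 0.2]
opening: 0.0848
grip_force: 0.0
```

Emit:
jog_arm:
  plan:
    - [-0.77,-0.957,0,0,0,0,1]
    - [-0.77,-0.957,0,0,0,0,1]
    - [-0.77,-0.957,0,0,0,0,1]
    - [-0.77,-0.957,0,0,0,0,1]
    - [-0.77,-0.957,0,0,0,0,1]
    - [-0.77,-0.957,0,0,0,0,1]
    - [-0.77,-0.957,0,0,0,0,1]
    - [-0.77,-0.957,0,0,0,0,1]

```text
t: 3.3
tool_pos: [0.3993, 0.0673, 0.4095]
tool_rot: [-0.395, -3.116, 0.0]
contact_force: [0.7, 0.1, -0.1]
opening: 0.0854
grip_force: 0.0
```

Emit:
jog_arm:
  plan:
    - [-0.77,-0.957,0,0,0,0,1]
    - [-0.77,-0.957,0,0,0,0,1]
    - [-0.77,-0.957,0,0,0,0,1]
    - [-0.77,-0.957,0,0,0,0,1]
    - [-0.77,-0.957,0,0,0,0,1]
    - [-0.77,-0.957,0,0,0,0,1]
    - [-0.77,-0.957,0,0,0,0,1]
    - [0,0,0,0,0,0.116,1]

```text
t: 4.1
tool_pos: [0.4706, -0.0904, 0.4087]
tool_rot: [-0.544, -3.092, 0.0]
contact_force: [-1.0, 0.4, 0.5]
opening: 0.085
grip_force: 0.0
```

```bash
cat >> h.py <<'E'
def to(x,y,z,yaw=None):
    "units: tool-frame shift to target and turn about tool z"
    o=ctrl.get_obs(); M=R.from_rotvec(o['tool_rot']).as_matrix(); p=np.array(o['tool_pos'])
    a=np.degrees(np.arctan2(M[1,1],M[0,1]))
    s=M.T@(np.array([x,y,z])-p)/.02
    print('t',round(o['t'],2),'pos',p.round(4),'yaw',round(a,2),'tilt',M[:2,2].round(4),'q6',round(o['q'][5],2),'F',np.round(o['contact_force'],1),'T',np.round(o['wrist_torque'],2),'open',round(o['opening'],4),'grip',round(o['grip_force'],1))
    print('shift units',s.round(2),'turn',None if yaw is None else round((a-yaw)/45,3))
E
python3 - <<'E'
from h import *
to(.4795,-.1117,.135,70.4)
im=np.load('last_top.npz')['im'].astype(float)
c=proj('top',(.4495,.0836,.045)); print('c',c)
w=np.clip(im[...,0]-im[...,1:].max(2)-25,0,None)[230:241,165:182]; v,u=np.mgrid[230:241,165:182]
print(w.round().astype(int)); U,V=(w*u).sum()/w.sum(),(w*v).sum()/w.sum(); p=ray('top',U,V,.045)[:2]-[.4495,.0836]; print(U,V,p,np.degrees(np.arctan2(p[1],p[0])))
E
```

```text
t 4.1 pos [ 0.4706 -0.0904  0.4087] yaw 70.05 tilt [-0.0022  0.0001] q6 -1.57 F [-1.   0.4  0.5] T [-0.04 -0.   -0.01] open 0.085 grip 0.0
shift units [-0.81 -0.84 13.68] turn -0.008
c [172.44043034 240.69013253]
[[ 0  0  0  0  0  0  0  0  0  0  0  0  0  0  0  0  0]
 [ 0  0  0  0  0  0  0  0  0  0  0  0  0  0  0  0  0]
 [ 0  0  0  0  0  0  0  0  0  0  0  0  0  0  0  0  0]
 [ 0  0  0  0  0  0  0  0  0  0  0  0  0  0  0  0  0]
 [ 0  0  0  0  0  0  0  0  0  0  0  0  0  0  0  0  0]
 [ 0  0  0  0  0  0  0 39 60  0  0  0  0  0  0  0  0]
 [ 0  0  0  0  0  0  0 37 39  0  0  0  0  0  0  0  0]
 [ 0  0  0  0  0  0  0  0  0  0  0  0  0  0  0  0  0]
 [ 0  0  0  0  0  0  0  0  0  0  0  0  0  0  0  0  0]
 [ 0  0  0  0  0  0  0  0  0  0  0  0  0  0  0  0  0]
 [ 0  0  0  0  0  0  0  0  0  0  0  0  0  0  0  0  0]]
172.56571428571428 235.43428571428572 [ 0.01248751 -0.00030151] -1.3831277329121088
```

Emit:
jog_arm:
  plan:
    - [-0.81,-0.84,1,0,0,0,1]
    - [0,0,1,0,0,0,1]
    - [0,0,1,0,0,0,1]
    - [0,0,1,0,0,0,1]
    - [0,0,1,0,0,0,1]
    - [0,0,1,0,0,0,1]
    - [0,0,1,0,0,0,1]
    - [0,0,1,0,0,0,1]

```text
t: 4.9
tool_pos: [0.4795, -0.1094, 0.2486]
tool_rot: [-0.536, -3.095, -0.0]
contact_force: [-0.3, -0.0, -0.2]
opening: 0.0854
grip_force: 0.0
```

Emit:
jog_arm:
  plan:
    - [0,0,1,0,0,0,1]
    - [0,0,1,0,0,0,1]
    - [0,0,1,0,0,0,1]
    - [0,0,1,0,0,0,1]
    - [0,0,0.8,0,0,0,1]
    - [0,0,0.8,0,0,0,1]
    - [0,0,0,0,0,0,1]
    - [0,0,0,0,0,0,1]

```text
t: 5.7
tool_pos: [0.4796, -0.1094, 0.1378]
tool_rot: [-0.536, -3.095, -0.0]
contact_force: [-0.7, -0.2, 0.0]
opening: 0.0858
grip_force: 0.0
```

```bash
python3 -c "
from h import *
to(.4795,-.1117,.136,70.4)"
```

```text
t 5.7 pos [ 0.4796 -0.1094  0.1378] yaw 70.36 tilt [-0.0009  0.0004] q6 -1.6 F [-0.7 -0.2  0. ] T [ 0.01  0.03 -0.02] open 0.0858 grip 0.0
shift units [-0.03 -0.11  0.09] turn -0.001
```

Emit:
jog_arm:
  plan:
    - [-0.03,-0.11,0.06,0,0,0,1]
    - [0,0,0,0,0,0,-1]
    - [0,0,0,0,0,0,-1]
    - [0,0,0,0,0,0,-1]
    - [0,0,0,0,0,0,-1]
    - [0,0,0,0,0,0,-1]
    - [0,0,0,0,0,0,-1]
    - [0,0,0,0,0,0,-1]
  grip_force: 90

```text
t: 6.5
tool_pos: [0.48, -0.1118, 0.1373]
tool_rot: [0.536, 3.095, 0.0]
contact_force: [-0.4, 1.1, 3.2]
opening: 0.0293
grip_force: 88.9
```

```bash
python3 -c "
from h import *
to(.4495,.0836,.25,70.4)"
```

```text
t 6.5 pos [ 0.48   -0.1118  0.1373] yaw 70.36 tilt [ 0.0007 -0.0001] q6 -1.61 F [-0.4  1.1  3.2] T [ 0.08  0.03 -0.01] open 0.0293 grip 88.9
shift units [ 4.72  8.69 -5.64] turn -0.001
```

Emit:
jog_arm:
  plan:
    - [0,0,-0.5,0,0,0,-1]
    - [0,0,-1,0,0,0,-1]
    - [0,0,-1,0,0,0,-1]
    - [0,0,-1,0,0,0,-1]
    - [0,0,-1,0,0,0,-1]
    - [0,0,-1,0,0,0,-1]
    - [0,0,-1,0,0,0,-1]
    - [0,0,-1,0,0,0,-1]

```text
t: 7.3
tool_pos: [0.4791, -0.1117, 0.287]
tool_rot: [-0.536, -3.094, 0.0]
contact_force: [-0.8, 0.2, -2.2]
opening: 0.0288
grip_force: 88.8
```

Emit:
jog_arm:
  plan:
    - [0.4,0.8,0,0,0,0,-1]
    - [0.5,0.9,0,0,0,0,-1]
    - [0.5,0.9,0,0,0,0,-1]
    - [0.5,0.9,0,0,0,0,-1]
    - [0.5,0.9,0,0,0,0,-1]
    - [0.5,0.9,0,0,0,0,-1]
    - [0.5,0.9,0,0,0,0,-1]
    - [0.5,0.9,0,0,0,0,-1]

```text
t: 8.1
tool_pos: [0.4532, 0.0488, 0.2862]
tool_rot: [-0.536, -3.094, 0.001]
contact_force: [0.2, 0.3, -2.5]
opening: 0.0289
grip_force: 88.9
```

Emit:
jog_arm:
  plan:
    - [0.5,0.9,0,0,0,0,-1]
    - [0.3,0.6,0,0,0,0,-1]
    - [0,0,0,0,0,0,-1]
    - [0,0,0,0,0,0,-1]

```text
t: 8.5
tool_pos: [0.4489, 0.0815, 0.2866]
tool_rot: [-0.535, -3.095, 0.001]
contact_force: [-0.8, -0.3, -1.4]
opening: 0.0292
grip_force: 89.4
```

```bash
python3 - <<'E'
from h import *
to(.4495,.0836,.25,70.4)
o=ctrl.get_obs();p=np.array(o['tool_pos'])
a=proj('scene',p-[0,0,.05]).round().astype(int);b=proj('scene',p-[0,0,.12]).round().astype(int);print(a,b)
save('scene','b_sc.png',(int(a[0])-45,int(a[1])-45,int(a[0])+45,int(b[1])+25),5)
L=np.load('last_scene.npz');D=L['d'];P=cloud('scene',D)
k=(abs(P[...,0]-p[0])<.03)&(abs(P[...,1]-p[1])<.03)&(P[...,2]>p[2]-.115)&(P[...,2]<p[2]-.045)&(D>0)
q=P[k]; print(k.sum())
u=np.nonzero(k)[1]
g=L['im'].mean(2)[k]
for c in np.unique(u): s=u==c; print(c,s.sum(),(q[s].mean(0)*1000).round(1),round(np.median(g[s])), )
E
```

```text
t 8.5 pos [0.4489 0.0815 0.2866] yaw 70.37 tilt [-0.0005 -0.0008] q6 -1.21 F [-0.8 -0.3 -1.4] T [ 0.02 -0.06 -0.06] open 0.0292 grip 89.4
shift units [0.01 0.11 1.83] turn -0.001
[237 197] [238 233]
490
230 21 [459.1  86.6 218.3] 125
231 33 [456.1  90.2 207.6] 132
232 36 [453.2  92.7 207.1] 140
233 36 [451.5  92.5 207.4] 142
234 35 [449.9  92.3 206.8] 141
235 37 [448.3  91.9 206.9] 140
236 36 [446.6  91.7 208.2] 138
237 34 [445.   91.4 207.4] 138
238 36 [443.5  90.9 206.6] 135
239 37 [442.2  90.1 207.4] 132
240 36 [441.3  88.  207.3] 131
241 35 [440.5  86.  207.9] 130
242 36 [439.8  83.7 206.8] 131
243 37 [439.2  81.3 206.3] 125
244 5 [438.5  80.5 176.3] 104
```

View pics/b_sc.png

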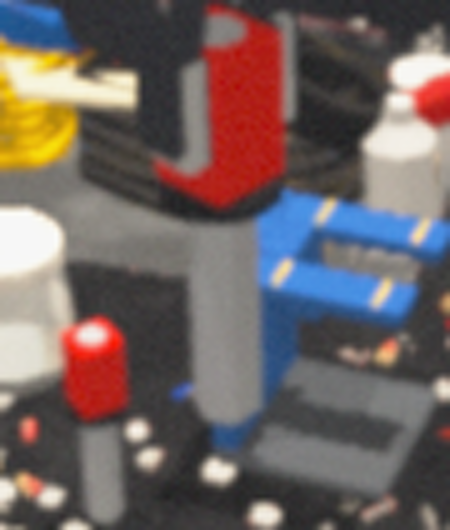

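The depth profile shows flats at normals of about 100.5° and 162°, so the key's flats are at 40.4° mod 60. Turning +18.2° (ccw) matches the socket (-1.4°).

Emit:
jog_arm:
  plan:
    - [0.01,0.11,0,0,0,0,-1]
    - [0,0,0.9,0,0,-0.14,-1]
    - [0,0,0.9,0,0,-0.14,-1]
    - [0,0,0.9,0,0,-0.124,-1]
    - [0,0,0.9,0,0,0,-1]
    - [0,0,0.9,0,0,0,-1]
    - [0,0,0.8,0,0,0,-1]
    - [0,0,0,0,0,0,-1]

```text
t: 9.35
tool_pos: [0.4479, 0.0833, 0.178]
tool_rot: [-0.042, -3.136, 0.001]
contact_force: [-1.1, 0.4, -2.2]
opening: 0.0289
grip_force: 89.3
```

```bash
python3 - <<'E'
from h import *
to(.4495,.0836,.16,88.6)
save('scene','c_sc.png',(200,225,280,305),7)
save('top','c_top.png',(140,205,210,270),7)
E
```

```text
t 9.35 pos [0.4479 0.0833 0.178 ] yaw 88.48 tilt [-0.0056 -0.0003] q6 -1.52 F [-1.1  0.4 -2.2] T [-0.01  0.06  0.01] open 0.0289 grip 89.3
shift units [-0.09  0.02  0.9 ] turn -0.003
```

View pics/c_sc.png

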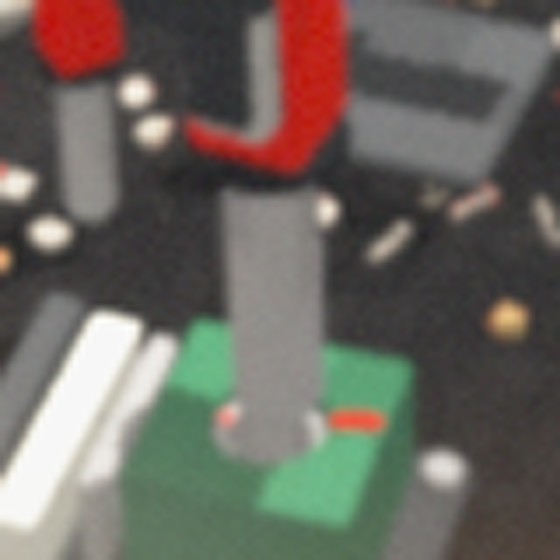

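The picture shows the tip over the opening (crop 275,440), with the red spot at (228,415) and the line at (355,420). Descending gently.

Emit:
jog_arm:
  plan:
    - [-0.02,0.02,0.2,0,0,0,-1]
    - [0,0,0.25,0,0,0,-1]
    - [0,0,0.25,0,0,0,-1]
    - [0,0,0.2,0,0,0,-1]
    - [0,0,0,0,0,0,-1]

```text
t: 9.95
tool_pos: [0.4498, 0.084, 0.1622]
tool_rot: [-0.04, -3.141, 0.001]
contact_force: [1.6, -1.3, -3.3]
opening: 0.0288
grip_force: 89.4
```

```bash
python3 -c "
from h import *
to(.4495,.0836,.139,88.6)"
```

```text
t 9.95 pos [0.4498 0.084  0.1622] yaw 88.54 tilt [-0.0003 -0.0008] q6 -1.52 F [ 1.6 -1.3 -3.3] T [-0.27 -0.16 -0.01] open 0.0288 grip 89.4
shift units [ 0.01 -0.02  1.16] turn -0.001
```

Emit:
jog_arm:
  plan:
    - [0,0,0.25,0,0,0,-1]
    - [0,0,0.25,0,0,0,-1]
    - [0,0,0,0,0,0,-1]

```text
t: 10.25
tool_pos: [0.4498, 0.084, 0.152]
tool_rot: [-0.04, -3.141, 0.001]
contact_force: [1.5, -1.2, -3.8]
opening: 0.0288
grip_force: 89.3
```

```bash
python3 -c "
from h import *
to(.4495,.0836,.139,88.6)"
```

```text
t 10.25 pos [0.4498 0.084  0.152 ] yaw 88.53 tilt [-0.0003 -0.0007] q6 -1.52 F [ 1.5 -1.2 -3.8] T [-0.44 -0.3  -0.04] open 0.0288 grip 89.3
shift units [ 0.01 -0.02  0.65] turn -0.002
```

Emit:
jog_arm:
  plan:
    - [0,0,0.25,0,0,0,-1]
    - [0,0,0.2,0,0,0,-1]
    - [0,0,0.15,0,0,0,-1]
    - [0,0,0.05,0,0,0,-1]
    - [0,0,0,0,0,0,-1]

```text
t: 10.75
tool_pos: [0.4499, 0.0841, 0.1395]
tool_rot: [-0.04, -3.141, 0.001]
contact_force: [1.0, -1.9, -3.4]
opening: 0.029
grip_force: 89.4
```

```bash
python3 -c "
from h import *
to(.4495,.0836,.139,88.6)"
```

```text
t 10.75 pos [0.4499 0.0841 0.1395] yaw 88.53 tilt [-0.     -0.0004] q6 -1.52 F [ 1.  -1.9 -3.4] T [-0.67 -0.37 -0.07] open 0.029 grip 89.4
shift units [ 0.02 -0.03  0.03] turn -0.001
```

Emit:
jog_arm:
  plan:
    - [0,0,0.05,0,0,0,-1]
    - [0,0,0.05,0,0,0,-1]
    - [0,0,0,0,0,0,-1]

```text
t: 11.05
tool_pos: [0.4504, 0.0842, 0.1392]
tool_rot: [0.04, 3.141, -0.001]
contact_force: [-1.4, -2.6, 4.7]
opening: 0.0291
grip_force: 90.6
```

```bash
python3 -c "
from h import *
to(.4495,.0836,.139,88.6)"
```

```text
t 11.05 pos [0.4504 0.0842 0.1392] yaw 88.54 tilt [ 0.0005 -0.0004] q6 -1.52 F [-1.4 -2.6  4.7] T [-0.75  0.42 -0.02] open 0.0291 grip 90.6
shift units [ 0.04 -0.03  0.01] turn -0.001
```

Seated (floor at TCP 0.139). Turning clockwise.

Emit:
jog_arm:
  plan:
    - [0,0,-0.04,0,0,0.1,-1]
    - [0,0,0,0,0,0.17,-1]
    - [0,0,0,0,0,0.18,-1]
    - [0,0,0,0,0,0.18,-1]
    - [0,0,0,0,0,0.18,-1]
    - [0,0,0,0,0,0.18,-1]
    - [0,0,0,0,0,0.18,-1]
    - [0,0,0,0,0,0.18,-1]

```text
t: 11.85
tool_pos: [0.4502, 0.0844, 0.1393]
tool_rot: [1.63, 2.685, 0.001]
contact_force: [-0.2, -1.4, 1.8]
opening: 0.0287
grip_force: 89.9
```

```bash
python3 -c "
from h import *
to(.4495,.0836,.139,-71)"
```

```text
t 11.85 pos [0.4502 0.0844 0.1393] yaw 27.48 tilt [0.0005 0.0003] q6 -0.46 F [-0.2 -1.4  1.8] T [-0.36  0.06  0.22] open 0.0287 grip 89.9
shift units [-0.02 -0.05  0.01] turn 2.189
```

Emit:
jog_arm:
  plan:
    - [0,0,0,0,0,0.18,-1]
    - [0,0,0,0,0,0.18,-1]
    - [0,0,0,0,0,0.18,-1]
    - [0,0,0,0,0,0.18,-1]
    - [0,0,0,0,0,0.18,-1]
    - [0,0,0,0,0,0.18,-1]
    - [0,0,0,0,0,0.18,-1]
    - [0,0,0,0,0,0.18,-1]

```text
t: 12.65
tool_pos: [0.4506, 0.0847, 0.1393]
tool_rot: [2.815, 1.394, 0.004]
contact_force: [1.4, -1.0, -0.2]
opening: 0.0288
grip_force: 89.7
```

Emit:
jog_arm:
  plan:
    - [0,0,0,0,0,0.15,-1]
    - [0,0,0,0,0,0.15,-1]
    - [0,0,0,0,0,0.1,-1]
    - [0,0,0,0,0,0.1,-1]
    - [0,0,0,0,0,0.08,-1]
    - [0,0,0,0,0,0,-1]

```text
t: 13.25
tool_pos: [0.4508, 0.0846, 0.1393]
tool_rot: [-3.055, -0.73, -0.004]
contact_force: [2.7, -1.0, 0.2]
opening: 0.0291
grip_force: 89.7
```

```bash
python3 -c "
from h import *
to(.4495,.0836,.139,-71)"
```

```text
t 13.25 pos [0.4508 0.0846 0.1393] yaw -63.11 tilt [0.0025 0.0009] q6 1.12 F [ 2.7 -1.   0.2] T [-0.25 -0.57 -0.01] open 0.0291 grip 89.7
shift units [-0.08  0.02  0.01] turn 0.175
```

Emit:
jog_arm:
  plan:
    - [0,0,0,0,0,0.08,-1]
    - [0,0,0,0,0,0.08,-1]
    - [0,0,0,0,0,0,-1]

```text
t: 13.55
tool_pos: [0.4508, 0.0845, 0.1393]
tool_rot: [-3.095, -0.539, -0.004]
contact_force: [3.9, -1.1, 1.1]
opening: 0.0291
grip_force: 89.7
```

Emit:
jog_arm:
  plan:
    - [0,0,0,0,0,0.05,-1]
    - [0,0,0,0,0,0.05,-1]

```text
t: 13.75
tool_pos: [0.4508, 0.0846, 0.1393]
tool_rot: [-3.113, -0.417, -0.004]
contact_force: [3.4, -0.6, -0.2]
opening: 0.0294
grip_force: 89.8
```

```bash
python3 -c "
from h import *
to(.4495,.0836,.139,-75)"
```

```text
t 13.75 pos [0.4508 0.0846 0.1393] yaw -74.75 tilt [0.0027 0.0007] q6 1.33 F [ 3.4 -0.6 -0.2] T [-0.1 -0.8  0.1] open 0.0294 grip 89.8
shift units [-0.08  0.03  0.02] turn 0.006
```

Not at the stop yet; continuing in small steps.

Emit:
jog_arm:
  plan:
    - [0,0,0,0,0,0.05,-1]
    - [0,0,0,0,0,0.05,-1]

```text
t: 13.95
tool_pos: [0.4508, 0.0845, 0.1393]
tool_rot: [-3.127, -0.294, -0.004]
contact_force: [3.9, -1.1, -0.6]
opening: 0.029
grip_force: 89.8
```

```bash
python3 -c "
from h import *
to(.4495,.0836,.139,-80)"
```

```text
t 13.95 pos [0.4508 0.0845 0.1393] yaw -79.25 tilt [0.0026 0.0007] q6 1.41 F [ 3.9 -1.1 -0.6] T [-0.16 -0.82  0.22] open 0.029 grip 89.8
shift units [-0.07  0.03  0.01] turn 0.017
```

Emit:
jog_arm:
  plan:
    - [0,0,0,0,0,0.05,-1]
    - [0,0,0,0,0,0.05,-1]

```text
t: 14.15
tool_pos: [0.4508, 0.0845, 0.1393]
tool_rot: [-3.136, -0.173, -0.004]
contact_force: [3.8, -0.9, -0.5]
opening: 0.0292
grip_force: 89.9
```

```bash
python3 -c "
from h import *
to(.4495,.0836,.139,-84)
save('scene','d_sc.png',(205,225,275,305),7)"
```

```text
t 14.15 pos [0.4508 0.0845 0.1393] yaw -83.68 tilt [0.0028 0.0005] q6 1.48 F [ 3.8 -0.9 -0.5] T [-0.18 -0.82  0.75] open 0.0292 grip 89.9
shift units [-0.07  0.04  0.01] turn 0.007
```

View pics/d_sc.png

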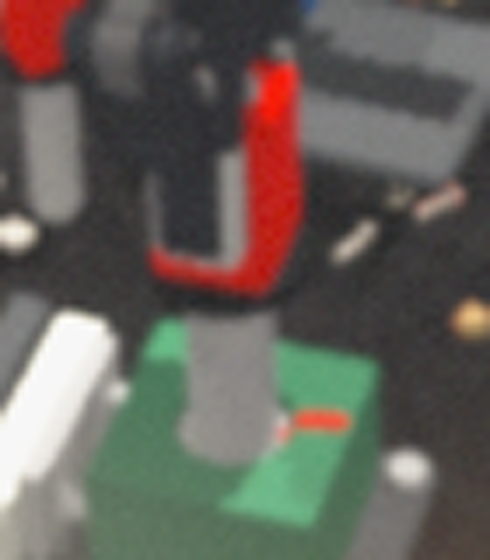

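The red spot (283,432) is now at the red line (300,422), the jaw is against the bar, and torque has jumped to 0.75 N m, so the stop is reached. One small nudge to confirm, then ease back.

Emit:
jog_arm:
  plan:
    - [0,0,0,0,0,0.05,-1]
    - [0,0,0,0,0,0,-1]

```text
t: 14.4
tool_pos: [0.4508, 0.0845, 0.1393]
tool_rot: [-3.139, -0.113, -0.004]
contact_force: [3.7, -1.1, -0.3]
opening: 0.0292
grip_force: 89.9
```

```bash
python3 -c "
from h import *
to(.4495,.0836,.139,-84)"
```

```text
t 14.4 pos [0.4508 0.0845 0.1393] yaw -85.87 tilt [0.0026 0.0003] q6 1.52 F [ 3.7 -1.1 -0.3] T [-0.04 -1.07  0.73] open 0.0292 grip 89.9
shift units [-0.07  0.04  0.01] turn -0.042
```

Emit:
jog_arm:
  plan:
    - [0,0,0,0,0,-0.08,-1]
    - [0,0,0,0,0,0,0.05]
    - [0,0,0,0,0,0,0.05]
    - [0,0,0,0,0,0,0.05]
    - [0,0,0,0,0,-0.06,0.05]
    - [0,0,0,0,0,-0.06,0.05]
    - [0,0,0,0,0,0,0.05]

```text
t: 15.1
tool_pos: [0.4495, 0.0844, 0.1383]
tool_rot: [-3.121, -0.353, 0.002]
contact_force: [0.2, -0.2, -0.6]
opening: 0.0448
grip_force: 0.0
```

```bash
python3 -c "
from h import *
to(.4495,.0838,.139,-77)"
```

```text
t 15.1 pos [0.4495 0.0844 0.1383] yaw -77.09 tilt [-0.0013  0.0003] q6 1.37 F [ 0.2 -0.2 -0.6] T [-0.02 -0.02 -0.04] open 0.0448 grip 0.0
shift units [-0.01  0.03 -0.03] turn -0.002
```

Regrasp with the flats relaxed, then pull straight up.

Emit:
jog_arm:
  plan:
    - [0,0,0,0,0,0,-1]
    - [0,0,0,0,0,0,-1]
    - [0,0,0,0,0,0,-1]
    - [0,0,0,0,0,0,-1]
    - [0,0,0,0,0,0,-1]

```text
t: 15.6
tool_pos: [0.4499, 0.0842, 0.1388]
tool_rot: [3.121, 0.354, -0.0]
contact_force: [-1.9, -1.0, 2.7]
opening: 0.0297
grip_force: 86.3
```

```bash
python3 -c "
from h import *
to(.4495,.0838,.139,-77)"
```

```text
t 15.6 pos [0.4499 0.0842 0.1388] yaw -77.08 tilt [-0.0003 -0.0003] q6 1.37 F [-1.9 -1.   2.7] T [-0.23  0.36 -0.1 ] open 0.0297 grip 86.3
shift units [-0.02  0.02 -0.01] turn -0.002
```

Emit:
jog_arm:
  plan:
    - [0,0,-0.2,0,0,0,-1]
    - [0,0,-0.3,0,0,0,-1]
    - [0,0,-0.3,0,0,0,-1]
    - [0,0,0,0,0,0,-1]

```text
t: 16.0
tool_pos: [0.4484, 0.0837, 0.1507]
tool_rot: [3.12, 0.354, -0.005]
contact_force: [3.8, -2.4, -16.5]
opening: 0.0293
grip_force: 90.6
```

```bash
python3 -c "
from h import *
to(.4495,.0838,.139,-77)"
```

```text
t 16.0 pos [0.4484 0.0837 0.1507] yaw -77.05 tilt [-0.0031 -0.0016] q6 1.37 F [  3.8  -2.4 -16.5] T [-0.59 -1.09  0.06] open 0.0293 grip 90.6
shift units [0.06 0.01 0.59] turn -0.001
```

Emit:
jog_arm:
  plan:
    - [0,0,-0.2,0,0,0,-1]
    - [0,0,-0.3,0,0,0,-1]
    - [0,0,0,0,0,0,-1]

```text
t: 16.3
tool_pos: [0.4501, 0.0846, 0.1655]
tool_rot: [-3.121, -0.353, -0.001]
contact_force: [-1.0, 0.1, -1.7]
opening: 0.0293
grip_force: 92.6
```

```bash
python3 -c "
from h import *
to(.4495,.0838,.139,-77)"
```

```text
t 16.3 pos [0.4501 0.0846 0.1655] yaw -77.08 tilt [0.0002 0.0011] q6 1.37 F [-1.   0.1 -1.7] T [ 0.   -0.04 -0.02] open 0.0293 grip 92.6
shift units [-0.04  0.03  1.32] turn -0.002
```

Emit:
jog_arm:
  plan:
    - [0,0,-0.6,0,0,0,-1]
    - [0,0,-1,0,0,0,-1]
    - [0,0,-1,0,0,0,-1]
    - [0,0,-1,0,0,0,-1]
    - [0,0,-1,0,0,0,-1]
    - [0,0,-1,0,0,0,-1]
    - [0,0,-0.5,0,0,0,-1]
    - [0,0,0,0,0,0,-1]

```text
t: 17.1
tool_pos: [0.4509, 0.0845, 0.2896]
tool_rot: [3.122, 0.354, 0.008]
contact_force: [0.2, -0.4, -3.2]
opening: 0.0289
grip_force: 92.6
```

```bash
python3 -c "
from h import *
to(.481,-.1113,.245,-77)"
```

```text
t 17.1 pos [0.4509 0.0845 0.2896] yaw -77.06 tilt [0.0048 0.0005] q6 1.37 F [ 0.2 -0.4 -3.2] T [0.   0.05 0.01] open 0.0289 grip 92.6
shift units [-0.74  9.88  2.23] turn -0.001
```

Emit:
jog_arm:
  plan:
    - [-0.06,0.8,0,0,0,0,-1]
    - [-0.06,0.9,0,0,0,0,-1]
    - [-0.06,0.9,0,0,0,0,-1]
    - [-0.06,0.9,0,0,0,0,-1]
    - [-0.06,0.9,0,0,0,0,-1]
    - [-0.06,0.9,0,0,0,0,-1]
    - [-0.06,0.9,0,0,0,0,-1]
    - [-0.06,0.9,0,0,0,0,-1]

```text
t: 17.9
tool_pos: [0.4719, -0.0567, 0.2853]
tool_rot: [-3.12, -0.354, 0.003]
contact_force: [-0.1, 0.1, -1.7]
opening: 0.0293
grip_force: 92.6
```

Emit:
jog_arm:
  plan:
    - [-0.06,0.9,0,0,0,0,-1]
    - [-0.06,0.9,0,0,0,0,-1]
    - [-0.06,0.9,0,0,0,0,-1]
    - [0,0,0.7,0,0,0,-1]
    - [0,0,0.7,0,0,0,-1]
    - [0,0,0.6,0,0,0,-1]
    - [0,0,0,0,0,0,-1]
    - [0,0,0,0,0,0,-1]

```text
t: 18.7
tool_pos: [0.4805, -0.109, 0.2457]
tool_rot: [-3.121, -0.355, 0.002]
contact_force: [-0.5, 0.8, -2.6]
opening: 0.029
grip_force: 92.5
```

```bash
python3 - <<'E'
from h import *
to(.481,-.1113,.137,-77)
im,d=ctrl.get_image('top'); np.savez('last_top',im=im,d=d)
im2,d2=ctrl.get_image('scene'); 
a=cv2.resize(im[215:265,150:200],(400,400),interpolation=cv2.INTER_CUBIC)
u,v=proj('scene',(.481,-.111,.12)).round().astype(int)
b=cv2.resize(im2[v-30:v+20,u-25:u+25],(400,400),interpolation=cv2.INTER_CUBIC)
cv2.imwrite('pics/e.png',np.hstack([a,b])[...,::-1])
P=cloud('scene',d2);o=ctrl.get_obs();p=np.array(o['tool_pos'])
k=(abs(P[...,0]-p[0])<.03)&(abs(P[...,1]-p[1])<.03)&(d2>0)&(P[...,2]>p[2]-.13)&(P[...,2]<p[2]-.045)
us=np.nonzero(k)[1]
for c in np.unique(us): s=us==c; print(c,s.sum(),(P[k][s].mean(0)*1000).round(1),(P[k][s][:,2].min()*1000).round(1))
E
```

```text
t 18.7 pos [ 0.4805 -0.109   0.2457] yaw -77.02 tilt [-0.0014  0.0007] q6 0.97 F [-0.5  0.8 -2.6] T [ 0.02 -0.02 -0.02] open 0.029 grip 92.5
shift units [0.   0.12 5.44] turn -0.0
257 32 [ 490.5 -100.6  166. ] 129.4
258 32 [487.9 -99.5 164.9] 126.0
259 32 [485.3 -98.4 166.1] 129.6
260 32 [482.9 -97.8 164.6] 125.6
261 33 [480.7 -97.9 166.1] 128.1
262 32 [479.1 -99.2 164.6] 126.9
263 32 [ 477.6 -100.7  165.8] 127.6
264 32 [ 475.9 -101.9  166.2] 130.1
265 32 [ 474.3 -103.3  165.8] 128.9
266 31 [ 472.9 -105.2  166.2] 129.9
267 17 [ 474.5 -114.5  181.9] 161.5
```

View pics/e.png

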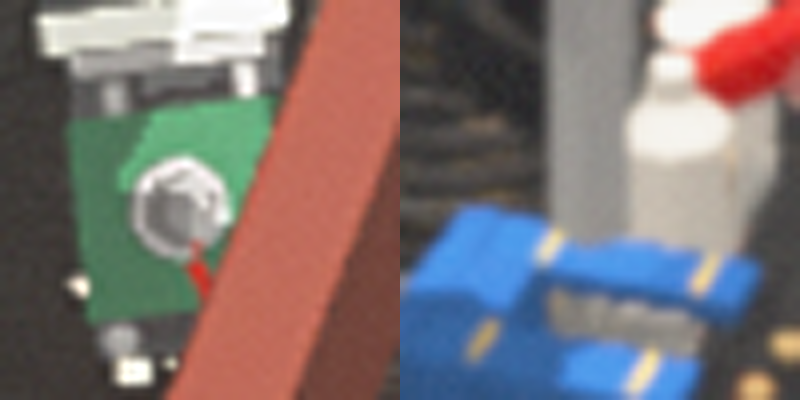

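Left: the red spot (196,248) meets the line and the jaw is on the bar, so it's clamped. Right: the key hangs behind and above the fork slot as expected. Lowering it.

Emit:
jog_arm:
  plan:
    - [0,0.12,0.2,0,0,0,-1]
    - [0,0,0.6,0,0,0,-1]
    - [0,0,0.6,0,0,0,-1]
    - [0,0,0.4,0,0,0,-1]
    - [0,0,0,0,0,0,-1]

```text
t: 19.3
tool_pos: [0.4802, -0.1116, 0.2079]
tool_rot: [-3.119, -0.353, 0.006]
contact_force: [0.1, -0.0, -1.6]
opening: 0.029
grip_force: 92.5
```

```bash
python3 -c "
from h import *
to(.481,-.1113,.137,-77)"
```

```text
t 19.3 pos [ 0.4802 -0.1116  0.2079] yaw -77.07 tilt [-0.0041  0.0017] q6 0.97 F [ 0.1 -0.  -1.6] T [-0.05 -0.01 -0.01] open 0.029 grip 92.5
shift units [0.05 0.01 3.55] turn -0.002
```

Emit:
jog_arm:
  plan:
    - [0,0,0.6,0,0,0,-1]
    - [0,0,0.7,0,0,0,-1]
    - [0,0,0.7,0,0,0,-1]
    - [0,0,0.7,0,0,0,-1]
    - [0,0,0.4,0,0,0,-1]
    - [0,0,0.2,0,0,0,-1]
    - [0,0,0.1,0,0,0,-1]
    - [0,0,0,0,0,0,-1]

```text
t: 20.1
tool_pos: [0.4817, -0.1121, 0.1428]
tool_rot: [3.121, 0.354, 0.001]
contact_force: [-0.2, -0.3, -1.7]
opening: 0.0292
grip_force: 92.6
```

```bash
python3 -c "
from h import *
to(.481,-.1113,.137,-77)"
```

```text
t 20.1 pos [ 0.4817 -0.1121  0.1428] yaw -77.06 tilt [ 0.0003 -0.0002] q6 0.97 F [-0.2 -0.3 -1.7] T [0.04 0.04 0.04] open 0.0292 grip 92.6
shift units [-0.02 -0.05  0.29] turn -0.001
```

Emit:
jog_arm:
  plan:
    - [0,0,0.1,0,0,0,-1]
    - [0,0,0.1,0,0,0,-1]
    - [0,0,0.05,0,0,0,-1]
    - [0,0,0.05,0,0,0,-1]
    - [0,0,0,0,0,0,-1]

```text
t: 20.6
tool_pos: [0.4816, -0.1121, 0.1369]
tool_rot: [3.121, 0.354, 0.0]
contact_force: [0.3, 1.0, -1.4]
opening: 0.0291
grip_force: 92.8
```

```bash
python3 -c "
from h import *
to(.481,-.1113,.137,-77)"
```

```text
t 20.6 pos [ 0.4816 -0.1121  0.1369] yaw -77.06 tilt [ 0.0003 -0.0001] q6 0.97 F [ 0.3  1.  -1.4] T [ 0.02  0.1  -0.01] open 0.0291 grip 92.8
shift units [-0.02 -0.04 -0.  ] turn -0.001
```

Emit:
jog_arm:
  plan:
    - [0,0,0.04,0,0,0,-1]
    - [0,0,0.03,0,0,0,-1]
    - [0,0,0,0,0,0,-1]

```text
t: 20.9
tool_pos: [0.4817, -0.1121, 0.1368]
tool_rot: [-3.122, -0.354, 0.0]
contact_force: [-3.7, 2.4, 7.7]
opening: 0.0292
grip_force: 93.5
```

```bash
python3 -c "
from h import *
to(.481,-.1113,.137,-77)"
```

```text
t 20.9 pos [ 0.4817 -0.1121  0.1368] yaw -77.06 tilt [-0.0001 -0.    ] q6 0.97 F [-3.7  2.4  7.7] T [ 0.33  0.85 -0.02] open 0.0292 grip 93.5
shift units [-0.03 -0.04 -0.01] turn -0.001
```

The collar rests on the prongs (force up). Relieve the pressure slightly, open gradually, then retreat up.

Emit:
jog_arm:
  plan:
    - [0,0,-0.05,0,0,0,-1]
    - [0,0,0,0,0,0,-0.2]
    - [0,0,0,0,0,0,0.1]
    - [0,0,0,0,0,0,0.5]
    - [0,0,0,0,0,0,1]
    - [0,0,0,0,0,0,1]
    - [0,0,0,0,0,0,1]
    - [0,0,0,0,0,0,1]

```text
t: 21.7
tool_pos: [0.4815, -0.112, 0.1362]
tool_rot: [3.122, 0.354, 0.0]
contact_force: [0.0, -0.1, 1.0]
opening: 0.0853
grip_force: 0.0
```

Emit:
jog_arm:
  plan:
    - [0,0,-0.4,0,0,0,1]
    - [0,0,-0.6,0,0,0,1]
    - [0,0,-0.8,0,0,0,1]
    - [0,0,-1,0,0,0,1]
    - [0,0,-1,0,0,0,1]
    - [0,0,-1,0,0,0,1]
    - [0,0,-1,0,0,0,1]
    - [0,0,-1,0,0,0,1]

```text
t: 22.5
tool_pos: [0.4816, -0.1121, 0.2746]
tool_rot: [3.121, 0.354, 0.003]
contact_force: [-0.1, 0.5, -0.4]
opening: 0.0853
grip_force: 0.0
```

Emit:
jog_arm:
  plan:
    - [0,0.8,-1,0,0,0,1]
    - [0,1,-1,0,0,0,1]
    - [0,1,0,0,0,0,1]
    - [0,1,0,0,0,0,1]
    - [0,1,0,0,0,0,1]
    - [0,1,0,0,0,0,1]
    - [0,1,0,0,0,0,1]
    - [0,1,0,0,0,0,1]

```text
t: 23.3
tool_pos: [0.5165, -0.2656, 0.3116]
tool_rot: [-3.121, -0.353, 0.001]
contact_force: [1.3, 1.3, -0.4]
opening: 0.0856
grip_force: 0.0
```

```bash
python3 - <<'E'
from h import *
im,d=ctrl.get_image('top'); np.savez('last_top',im=im,d=d)
im2,d2=ctrl.get_image('scene')
a=cv2.resize(im[195:265,150:280],(780,420),interpolation=cv2.INTER_CUBIC)
cv2.imwrite('pics/f.png',a[...,::-1])
E
python3 m.py | sed -n '1,10p'
```

```text
handle 136 rect mm [ 482.6 -112. ] [29.5 29.7] 13.0 z [0.1541 0.1566 0.1589] med [ 0.4824 -0.112 ]
handle any 184 rect mm [ 482.6 -112. ] [29.5 29.7] 13.0 z [0.1542 0.1569 0.1594] med [ 0.4825 -0.1119]
small 68 rect mm [559.5 -23.2] [20.1 21.8] 51.6 z [0.0689 0.0947 0.0972] med [ 0.5582 -0.0249]
fork 726 rect mm [ 490.6 -111.5] [85.5 71.4] 1.9 z [0.0987 0.1009 0.1033] med [ 0.4984 -0.1116]
forkyel 29 rect mm [ 481.6 -111. ] [45.5 64.7] 1.3 z [0.0992 0.101  0.104 ] med [ 0.4809 -0.1103]
greentop 328 rect mm [449.5  83.5] [58.1 59.1] 6.4 z [0.0486 0.0512 0.0533] med [0.4549 0.0897]
any top 608 rect mm [472.   85.3] [105.2  70. ] 6.3 z [0.0466 0.0508 0.0534] med [0.4548 0.0836]
redline 13 rect mm [428.7  76.5] [12.6  4.9] 27.8 z [0.0497 0.0515 0.053 ] med [0.4286 0.0766]
screw 88 rect mm [445.1  74.3] [50.7 28.5] 67.3 z [0.0203 0.0448 0.0482] med [0.4495 0.086 ]
---
```

View pics/f.png

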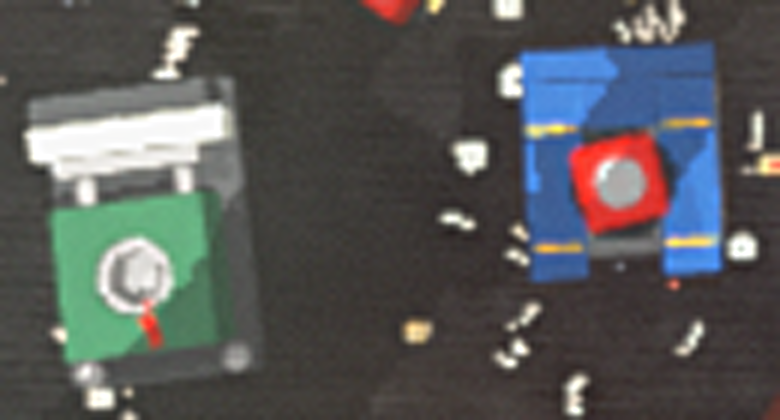

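The key is upright at (620,183), its handle top at 157 mm and centred between the yellow lines. The screw's red spot at (147,303) is on the line, and the jaw is tight on the bar. Handing in.

```bash
python3 -c "
from station import ctrl
print(ctrl.finish_job())"
```

```text
the job is handed in; nothing more can be done
None
```

The bar is clamped with the screw at its stop, the key is hanging upright in the rack fork between the yellow lines and released, and the job was handed in at about 23 s; no verdict was returned.

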